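Swing the vial rack to its reading angle and pin it

TASK

Fetch the red-headed locking pin from the drawer of the small drawer unit, swing the vial rack back with its red lever handle to its reading angle, and lock it there: the pin must go down through the yellow inclined guide and sit fully home in the slot of the steel index sector beneath, whose exact place can only be felt or seen. Leave the pin in place, let go of everything, and do not knock over or push away the other things on the bench; the grey-headed spare pin stays in its socket.

Things in the scene. Friction and masses are not known exactly. Their poses are not given: they have to be found in the camera images.
- cabinet: Fixed grey drawer unit, 200 deep x 210 wide x 150 mm high; origin at the middle of its underside. x points from its front into it, so its only drawer opens along -x. Small 30 mm high boxes stand on its roof, 135 mm and more behind the front. The drawer's front panel is 10 mm thick, its top edge 138 mm above the table; the drawer's sides are 50 mm high.
- drawer_handle (a point): Centre of the drawer's steel bar handle: 10 mm thick, 100 mm long along the unit's y, 118 mm above the table, its centre line 45 mm off the panel's outer face (40 mm free between bar and panel).
- drawer (a joint): Opening of the drawer in m: 0 shut (start), 0.14 fully open; takes about 2 N and stays where left. Open it 0.10 or more to reach the pins.
- pin_head (a point): Centre of the red round head (24 mm across, 34 mm long) of the loose locking pin, about 80 g, most of it in the shaft; z runs along the pin away from its tip. At the start it stands upright in one of two sockets in the drawer, 110 mm behind the handle bar's centre line, 45 mm left or right of the drawer's middle, head centre 107 mm above the table.
- pin_tip (a point): Tip of the locking pin's steel shaft, on the pin's axis, 87 mm from the head's centre. The shaft is 12 mm thick, 70 mm long, with a 4 mm conical nose. It stands 30 mm deep in its socket and must be lifted 35 mm to leave it, and 125 mm to pass over the drawer's front panel.
- spare_head (a point): Centre of the grey round head (24 mm across, 34 mm long) of a shorter spare pin in the other socket, 90 mm from the red one. Leave it in its socket.
- stand: Fixed white stand of the tilting vial rack, base 150 x 170 x 12 mm, two cheeks up to 117 mm high; origin at the middle of its underside, x pointing away from its front (robot side), y to its left. The lever is at its left (+y) end, the index sector and the yellow guide at its right end.
- pivot (a point): Point on the rack's trunnion axis, 100 mm above the stand's origin; the axis is this point's y. The steel index sector on its right end has a rim of 36 mm radius with one slot, 15 mm wide and 14 mm deep, which must come under the guide.
- guide: Yellow block 32 x 32 mm, 38 mm long, with a straight round hole 14.5 mm wide (4 mm chamfer). Origin at the centre of the hole's upper mouth; z points out of the mouth along the hole, leaning 30 degrees (0.52 rad) from vertical to the stand's front; y is parallel to the trunnion axis, at which the hole aims.
- guide_foot (a point): Lower end of the guide's hole, 38 mm below the mouth. On the sector's plain rim the pin's tip stands 44 mm below the mouth, and the pin stays there by itself; it slides by its own weight and drops when the slot comes under it, which stops the rack. Fully home the tip is 58 mm below the mouth, with 12 mm of shaft left between guide and head.
- cradle (a joint): Swing of the vial rack in rad: 0 level, growing as the lever goes away from the front; limits -0.05 and 1.0, starts at 0 to 0.25. 0.25 N m of friction holds it where it is left. The slot comes under the guide somewhere from 0.56 to 0.84; no reading tells where: it must be felt (or seen). The pin drops within about 0.05 rad of there.
- lever_grip (a point): Middle of the red lever handle: a bar 16 mm thick, 60 mm long, parallel to the trunnion axis, 100 mm from it, sticking out to the left of the lever arm. It leans 0.75 rad to the stand's front at cradle 0 and is upright at 0.75, so it rises from 173 to 200 mm above the table. Pushing it away from the front swings the rack.
- vial_a: Loose capped glass vial, 27 mm wide, 75 mm tall, bystander; origin at its underside.
- vial_b: Second loose capped vial, same size, bystander; origin at its underside.
- jar: Small jar with green cap, 44 mm wide, 60 mm tall, bystander; origin at its underside.
- bottle: Black reagent bottle with blue cap, 64 mm wide, 150 mm tall, bystander; origin at its underside.
- beaker: Clear beaker, 70 mm wide, 85 mm tall, bystander; origin at its underside.
- meter: Black hand meter standing upright, 35 x 66 mm, 128 mm tall, bystander; origin at its underside.

How it is judged (in metres and radians):
On the way, in this order (a step that is already met when the one before it is completed fails the run):
1. the drawer is pulled open at least 80 mm (value of joint drawer above 0.08 m), for 0.1 s.
2. the pin's tip is at least 15 mm inside the guide (z of pin_tip in the frame of guide below -0.015 m and x of pin_tip in the frame of guide between -0.006 and 0.006 m and y of pin_tip in the frame of guide between -0.006 and 0.006 m), for 0.1 s.
At the end, for the whole second after the job is handed in: The locking pin's tip is at least 53 mm below the guide's mouth along the hole (fully home is 58 mm; the sector's plain rim holds it at 44 mm) and within 6 mm of the hole's axis, the vial rack stands at rest at its locked angle (cradle between 0.45 and 0.95 rad), and nothing is touched (z of pin_tip in the frame of guide below -0.053 m and x of pin_tip in the frame of guide between -0.006 and 0.006 m and y of pin_tip in the frame of guide between -0.006 and 0.006 m and value of joint cradle between 0.45 and 0.95 rad and velocity of joint cradle between -0.05 and 0.05 rad/s).
It fails at once if a bystander on the table is shifted by more than 30 mm or tipped by more than 30 degrees (distance of any of vial_a, vial_b, jar, bottle, beaker, meter from where it was at the start of the episode above 0.03 m or angle between any of vial_a, vial_b, jar, bottle, beaker, meter's own z axis and vertical above 0.52 rad).
It fails at once if the grey spare pin is lifted out of its socket (raised more than 25 mm) (height (world z) of spare_head above 0.107 m).
It also fails if it takes over 61 s, if anything falls off the work surface, if the arm or the gripper's body presses on something with over 40 N, if the wrist force passes 120 N, or if a joint passes its speed limit or range.

ROBOT

A 6-joint arm with a two-finger parallel gripper is mounted at the origin on the work surface. World frame = base frame: x ahead of the robot, y to its left, z up, the work surface at z = 0. Lengths are in mm, angles in rad, forces in N, time in s.
With the tool pointing down it reaches from about 300 to 875 mm from the base axis. Payload 6.4 kg.
Tool frame: the origin (TCP) lies at the centre of the arm's flange, where the gripper is bolted on; the fingertips stand 173 mm ahead of it and the grasp point (between the pads) lies 155 mm ahead of it; z points along the fingers, y is the direction in which the jaws open and shut (so a half turn about z gives the same grasp; the last joint's range is limited). The gripper opens to 85 mm and grips with 20 to 120 N. Pads are 22 mm wide; open, the fingers measure 114 mm over their backs; the gripper's body (76 mm by 85 mm) begins 54 mm behind the grasp point. The pads swing forward as they close: fully open they stand 13 mm farther back than shut.
Start: joints at [0.928, 0.181, 1.607, -0, 1.354, -0.206], TCP at [243.241, 521.034, 404.688] pointing down, gripper open.
Joint ranges: [-2.99, 2.99], [-0.89, 2.07], [0.3, 2.58], [-1.14, 4.28], [0, 2.63], [-3.12, 3.12]. Speed limits (rad/s): [2.57, 2.57, 3.01, 3.14, 3.14, 3.14].

INTERFACE

Orientations are given as a unit quaternion [w, x, y, z].
In Python, from rig import r, optics, outline_of gives the robot as it stands.
- The arm moves only by the tool play_rows, never from a script. Its argument "deltas" is text: rows parted by semicolons, each of 4 numbers parted by spaces: the shift along the tool's x, y, z in cm, then the turn about the tool's z in rad. In form: dx dy dz roll; .... A call has 1 to 10 rows; each row is the pose to reach, as a shift and turn from the pose commanded when the call began, along the tool's axes at that moment; what a row does not reach only later rows make up. A row lasts 1/10 s, in which the tool goes at most 50 mm and 8.59 degrees, less where a joint would pass 70% of its speed; a pose out of reach is approached as far as the arm can. A call with a gripper value outside its range is refused whole. "hand" is the closure, from 0 (fully open) to 1 (shut), set as the call begins (left out, the last holds). The fingers move at their own pace and stop on an object; the grip force is fixed at half the most. Time passes only in rows, so rows that repeat a pose let the fingers close. It gives the time, the measured TCP pose, the force and the opening at its end, in the units of the state.
- r.observe(): the state, without advancing time (a new reading comes with each control period).
- optics.get_image(name): name is "side" or "top"; returns a dict with "image" (420x560x3 uint8, red, green, blue), "camera_matrix" (3x3 intrinsics, pixels), "xyz" and "orientation" of the camera in the world. Camera axes: x right, y down, z forward; pixel columns grow to the right and rows downward; lengths in mm; the calibration is good to about 2 mm. A picture is of the moment at which its call begins. There is no depth.
- r.hand_in(): hands the job in, once; it reports no verdict.
Trained networks look in a picture, given as the dict that the camera call returned (one of the last four; its "shot" number tells which), for a name from the list of things; names that differ only in an ending like _2 or _b are one class to them, and where a whole thing is asked for, a point or a joint stands for the part that bears it (a point fixed in the world has none). Each returns a list of dicts, best first, with "confidence" (0 to 1); they miss things now and then, are a little off and sometimes report something else, mostly with a low value. They report only what shows in the picture. A call takes as long as a camera call.
- outline_of(picture, name): "mask" (420x560 bool, what is visible of it) and "centre" ([column, row] in pixels, amid what is visible of it).
The state is a dict: "clock": time; "joint_positions": joint angles; "joint_vel": joint speeds; "effort": joint torques, N m; "eef_pos": TCP position; "orientation": TCP orientation; "force": force on the tool from outside, world axes, zero at the start; "wrist_torque": the same for the moment, N m; "opening": opening from 0.0 (shut) to 1.0 (fully open).
Only numpy, scipy, OpenCV 4.12 (cv2) and the standard library are available. Lean on these libraries where they do the work, as an engineer would, in place of code of your own. Each camera call takes 0.05 s, during which the arm holds its last target.

## Working session

There is one attempt and no reset: what is moved stays moved. The work goes in short steps, Python scripts to look and compute and a tool call to move; the robot and the scene stay as the last step left them, time stands still between calls to the robot, and variables do not carry over. Pictures are saved under pics/ and viewed, and the job is handed in when it is done.

Besides the shell and the picture viewer there is one more tool, called after "Emit:" as name(argument=value, ...) on one line, values as JSON. play_rows: Moves the arm, as the interface text tells. Its arguments: {"type":"object","properties":{"deltas":{"type":"string"},"hand":{"type":"number"}},"required":["deltas"]}

```bash
ls; mkdir -p pics; python3 - <<'E'
from rig import r, optics, outline_of
import cv2, numpy as np
s=r.observe(); print(s)
for n in ("side","top"):
    p=optics.get_image(n)
    print(n,p["camera_matrix"],p["xyz"],p["orientation"],p["shot"])
    cv2.imwrite(f"pics/{n}0.png",p["image"][:,:,::-1])
E
```

```text
pics
{'clock': 0.0, 'joint_positions': array([ 9.27704433e-01,  1.81549225e-01,  1.60799195e+00, -4.91003171e-05,
        1.35379157e+00, -2.06268674e-01]), 'joint_vel': array([ 0.00173222, -0.00193398,  0.00073618,  0.00119462, -0.00069432,
        0.00226597]), 'effort': array([ 9.09970458e-04, -4.44868469e+01, -3.51344311e+01, -1.41873220e-04,
        8.86469643e-03,  8.92241673e-06]), 'eef_pos': array([243.08323354, 520.81634137, 403.78704197]), 'orientation': array([-3.36644349e-04,  2.16673980e-01,  9.76243632e-01, -8.02637150e-04]), 'force': array([ 0.19734492,  0.22659553, -0.10132933]), 'wrist_torque': array([ 0.02128808, -0.01482384,  0.0020049 ]), 'opening': 1.0022039569587922}
side [[526.91540578   0.         275.50154357]
 [  0.         526.91540578 201.36520358]
 [  0.           0.           1.        ]] [ 417.98577169 1146.02936484  903.64559525] [ 0.03829775 -0.06531953  0.88004326 -0.4688182 ] 1
top [[541.0947143    0.         280.18073658]
 [  0.         541.0947143  222.65426091]
 [  0.           0.           1.        ]] [ 330.83689639  -13.41493525 1509.04147689] [ 0.07388841 -0.70207454  0.70555819 -0.06180197] 2
```

View pics/side0.png

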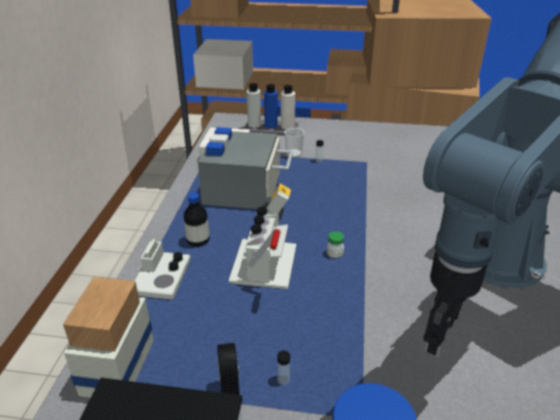

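View pics/top0.png

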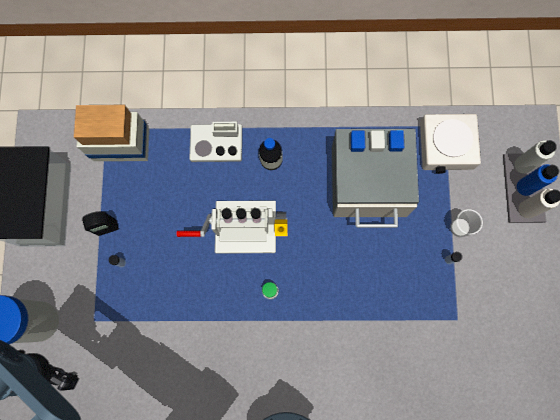

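```bash
cat > h.py <<'E'
import numpy as np, cv2
from scipy.spatial.transform import Rotation as R
def cam(p):
    q=np.array(p["orientation"]); return np.array(p["camera_matrix"]),R.from_quat([q[1],q[2],q[3],q[0]]).as_matrix(),np.array(p["xyz"])
def proj(p,X):
    K,Rm,t=cam(p); X=np.atleast_2d(X); c=(X-t)@Rm; u=c@K.T; return u[:,:2]/u[:,2:]
def ray(p,uv):
    K,Rm,t=cam(p); return t,Rm@np.linalg.inv(K)@np.array([uv[0],uv[1],1.])
def atz(p,uv,z):
    t,d=ray(p,uv); return t+d*(z-t[2])/d[2]
def tri(a,ua,b,ub):
    t1,d1=ray(a,ua);t2,d2=ray(b,ub);d1/=np.linalg.norm(d1);d2/=np.linalg.norm(d2)
    A=np.stack([d1,-d2],1);s=np.linalg.lstsq(A,t2-t1,rcond=None)[0]
    P,Q=t1+d1*s[0],t2+d2*s[1];return (P+Q)/2,np.linalg.norm(P-Q)
def crop(p,box,k,fn):
    x0,y0,x1,y1=box;im=cv2.resize(p["image"][y0:y1,x0:x1],None,fx=k,fy=k,interpolation=cv2.INTER_CUBIC);cv2.imwrite(fn,im[:,:,::-1])
E
python3 - <<'E'
from rig import r, optics, outline_of
from h import *
import pickle
S=optics.get_image("side");T=optics.get_image("top")
pickle.dump((S,T),open("ST.pkl","wb"))
crop(S,(190,170,330,300),5,"pics/s_stand.png");crop(S,(180,110,340,220),5,"pics/s_cab.png")
crop(T,(160,180,310,270),5,"pics/t_stand.png");crop(T,(310,110,490,270),4,"pics/t_cab.png")
for p,n in((S,"S"),(T,"T")):
    for k in("cabinet","drawer_handle","stand","guide","lever_grip","jar","bottle","vial_a","beaker","meter","pin_head"):
        o=outline_of(p,k)
        for d in o[:2]:
            m=d["mask"];ys,xs=np.where(m)
            print(n,k,round(d["confidence"],2),np.round(d["centre"],1),m.sum(),(xs.min(),ys.min(),xs.max(),ys.max()) if len(xs) else None)
E
```

```text
S cabinet 0.89 [238.1 170.6] 5535 (np.int64(199), np.int64(128), np.int64(291), np.int64(207))
S cabinet 0.34 [318.  150.2] 148 (np.int64(316), np.int64(140), np.int64(323), np.int64(161))
S drawer_handle 0.61 [276.2 166.9] 691 (np.int64(266), np.int64(138), np.int64(292), np.int64(196))
S stand 0.93 [266.7 253.4] 3995 (np.int64(229), np.int64(185), np.int64(295), np.int64(288))
S stand 0.32 [295.8 139.8] 456 (np.int64(285), np.int64(128), np.int64(303), np.int64(158))
S guide 0.4 [281.5 190. ] 118 (np.int64(273), np.int64(185), np.int64(289), np.int64(195))
S lever_grip 0.96 [264.2 236.4] 1638 (np.int64(242), np.int64(196), np.int64(287), np.int64(267))
S jar 0.72 [335.7 247.3] 404 (np.int64(327), np.int64(232), np.int64(344), np.int64(257))
S bottle 0.66 [281.6 191. ] 82 (np.int64(273), np.int64(186), np.int64(289), np.int64(195))
S bottle 0.59 [195.7 224. ] 1005 (np.int64(185), np.int64(193), np.int64(209), np.int64(246))
S vial_a 0.8 [279.9 366.1] 420 (np.int64(276), np.int64(350), np.int64(289), np.int64(384))
S vial_a 0.6 [319.3 150.4] 154 (np.int64(316), np.int64(140), np.int6
[... 824 characters left out ...]
), np.int64(283), np.int64(277), np.int64(298))
T bottle 0.69 [269.7 151.9] 621 (np.int64(259), np.int64(137), np.int64(282), np.int64(169))
T vial_a 0.57 [117.2 258.7] 144 (np.int64(109), np.int64(255), np.int64(125), np.int64(266))
T vial_a 0.52 [242.2 222.6] 1963 (np.int64(177), np.int64(207), np.int64(286), np.int64(241))
T beaker 0.75 [467.3 221.3] 730 (np.int64(449), np.int64(209), np.int64(483), np.int64(237))
T meter 0.98 [ 97.7 225. ] 658 (np.int64(83), np.int64(211), np.int64(118), np.int64(235))
T meter 0.62 [248.5 230.9] 3724 (np.int64(178), np.int64(201), np.int64(287), np.int64(253))
T pin_head 0.74 [241.4 222.8] 2045 (np.int64(177), np.int64(207), np.int64(286), np.int64(241))
```

View pics/s_stand.png

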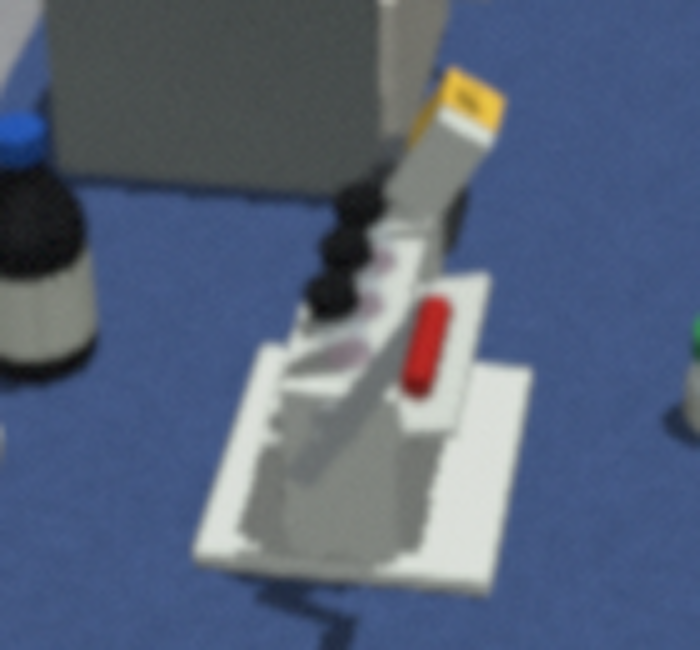

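View pics/t_stand.png

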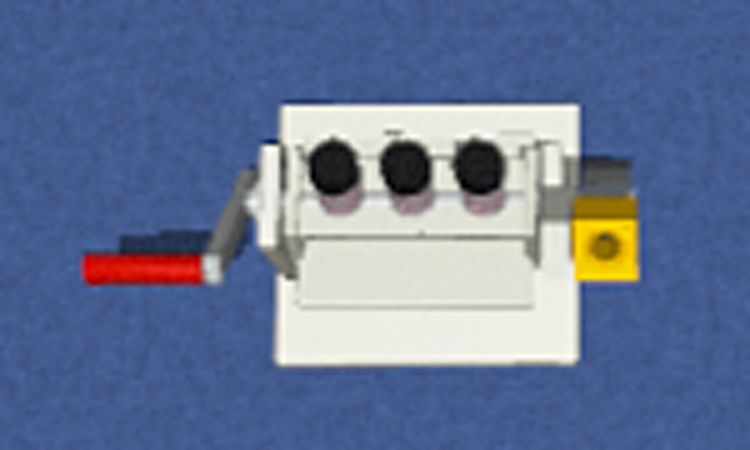

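View pics/s_cab.png

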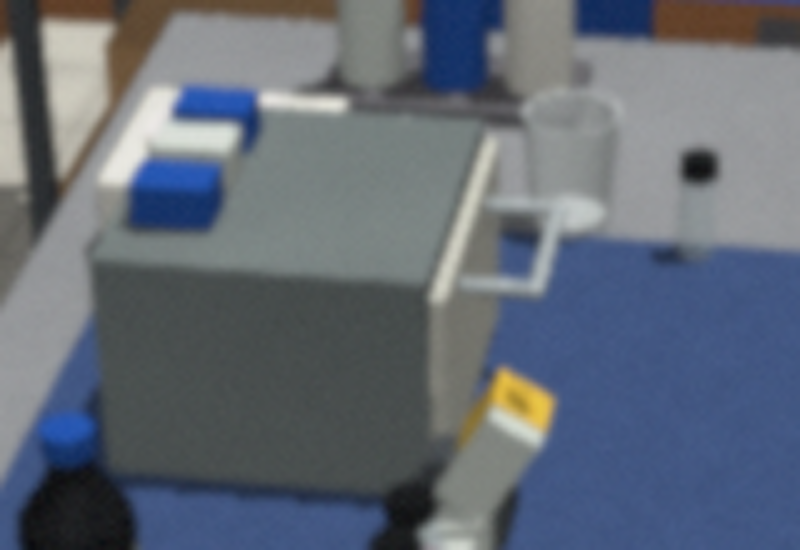

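View pics/t_cab.png

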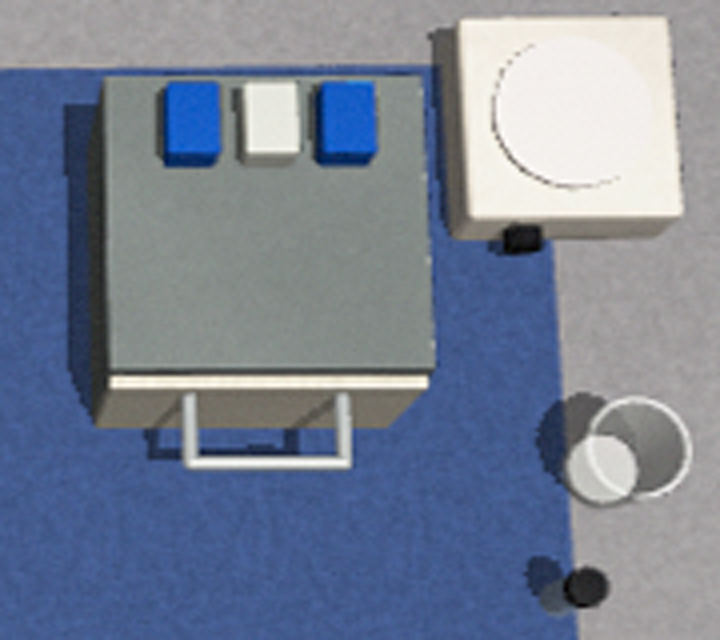

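```bash
cat > m.py <<'E'
from h import *
import pickle
from scipy.optimize import least_squares
S,T=pickle.load(open("ST.pkl","rb"))
f=lambda x0,y0,k:(lambda a,b:np.array([x0+(a+.5)/k-.5,y0+(b+.5)/k-.5]))
ts=f(160,180,5);tc=f(310,110,4);ss=f(190,170,5);sc=f(180,110,5)
def fit(obs,x0):
    def res(v):
        c,s=np.cos(v[2]),np.sin(v[2]);o=[]
        for p,uv,X in obs:
            W=[v[0]+c*X[0]-s*X[1],v[1]+s*X[0]+c*X[1],X[2]];o.append(proj(p,W)[0]-uv)
        return np.ravel(o)
    q=least_squares(res,x0,x_scale=[100,100,.1],loss='soft_l1');return q.x,res(q.x).reshape(-1,2).round(1)
cab=[(T,tc(108,369),(-100,105,150)),(T,tc(434,369),(-100,-105,150)),(T,tc(103,76),(100,105,150)),(T,tc(424,76),(100,-105,150)),
(S,sc(432,283),(-100,105,150)),(S,sc(93,250),(100,105,150)),(S,sc(495,125),(-100,-105,150)),(S,sc(433,497),(-100,105,0))]
print("cab",*fit(cab,[650,-200,0]))
hl=[atz(T,tc(187,464),118),atz(T,tc(349,463),118)];print("handle",hl)
print("handle tri",tri(T,tc(187,464),S,sc(540,292)),tri(T,tc(349,463),S,sc(555,208)))
st=[(T,ts(281,104),(75,85,12)),(T,ts(579,104),(75,-85,12)),(T,ts(578,364),(-75,-85,12)),(T,ts(275,364),(-75,85,12)),
(S,ss(193,556),(75,85,12)),(S,ss(492,584),(-75,85,12)),(S,ss(532,368),(-75,-85,12)),(S,ss(265,345),(75,-85,12))]
print("stand",*fit(st,[500,0,0]))
print("mouth",tri(T,ts(605,246),S,ss(468,98)))
print("bar ends",tri(T,ts(84,268),S,ss(418,392)),tri(T,ts(205,268),S,ss(434,300)))
for n,u in (("jar",(271,290)),("vial_r",(456,257)),("vial_l",(117,259))): print(n,atz(T,u,60))
E
python3 m.py
```

```text
cab [ 7.46149606e+02 -2.42049546e+02 -1.20234114e-02] [[-0.   0.6]
 [ 0.5  0.9]
 [ 0.4  0.1]
 [-0.1  0.2]
 [-0.6  0.1]
 [-0.6  1.4]
 [-1.4 -1.2]
 [ 0.   0.5]]
handle [array([ 592.38736624, -188.84461256,  118.        ]), array([ 592.35878329, -294.1918652 ,  118.        ])]
handle tri (array([ 591.37169242, -188.76703055,  118.59254604]), np.float64(1.7777288827078788)) (array([ 593.8197429 , -294.33969339,  117.35823255]), np.float64(2.635149506038577))
stand [ 6.12489660e+02  1.11420546e+02 -3.20423440e-03] [[-0.4  0.1]
 [-0.3 -0.1]
 [-0.2  0.2]
 [-0.4  0.4]
 [-0.1 -1.2]
 [-0.1 -0.6]
 [ 0.3 -0.2]
 [-0.4 -0.6]]
mouth (array([575.91376476,   8.15300238, 170.00232898]), np.float64(0.3595575310159181))
bar ends (array([562.55283626, 267.68316241, 184.70871361]), np.float64(2.004574593675211)) (array([563.1557211 , 206.64318029, 188.49433221]), np.float64(1.24427546826081))
jar [430.23215751  36.07204463  60.        ]
vial_r [ 515.98853037 -459.94844741   60.        ]
vial_l [515.58738666 453.25113197  60.        ]
```

```bash
cat >> h.py <<'E'
def to(x,y,gz,jaw=np.pi/2):
    "print delta to put grasp point (155 ahead) at x,y,gz with tool y at world angle jaw"
    from rig import r
    s=r.observe();q=s["orientation"];M=R.from_quat([q[1],q[2],q[3],q[0]]).as_matrix()
    d=M.T@(np.array([x,y,gz+155])-s["eef_pos"]);a=np.arctan2(M[1,1],M[0,1]);t=(jaw-a+np.pi/2)%np.pi-np.pi/2
    print("t",round(s["clock"],2),"grasp",(s["eef_pos"]-[0,0,155]).round(1),"tilt",M[:,2].round(3),"F",s["force"].round(1),"open",round(s["opening"],3),"DELTA cm",(d/10).round(2),"roll",round(-t,3), "j",s["joint_positions"].round(2))
E
python3 -c "
from h import *
to(617,-241.5,249)"
```

```text
t 1.3 grasp [243.2 521.  249.7] tilt [-0. -0. -1.] F [-0.  -0.3  0.5] open 0.997 DELTA cm [-66.13 -53.28   0.07] roll -0.437 j [ 0.93  0.18  1.61 -0.    1.35 -0.21]
```

Emit:
play_rows(deltas="-66.1 -53.3 0 -0.437;-66.1 -53.3 0 -0.437;-66.1 -53.3 0 -0.437;-66.1 -53.3 0 -0.437;-66.1 -53.3 0 -0.437;-66.1 -53.3 0 -0.437;-66.1 -53.3 0 -0.437;-66.1 -53.3 0 -0.437;-66.1 -53.3 0 -0.437;-66.1 -53.3 0 -0.437", hand=1)

```text
clock: 2.3
eef_pos: [458.4, 81.2, 405.2]
orientation: [0.001, -0.0, 1.0, 0.0]
force: [0.5, 0.3, 0.9]
opening: -0.004
```

```bash
python3 -c "
from h import *
to(617,-241.5,249)"
```

```text
t 2.3 grasp [458.4  81.2 250.2] tilt [ 0.001  0.    -1.   ] F [0.5 0.3 0.9] open -0.004 DELTA cm [-15.85 -32.27   0.14] roll 0.0 j [-0.08 -0.07  1.87  0.    1.34 -1.65]
```

Emit:
play_rows(deltas="-15.4 -31.3 0 0;-15.4 -31.3 0 0;-15.4 -31.3 0 0;-15.4 -31.3 0 0;-15.4 -31.3 0 0;-15.4 -31.3 0 0;-15.4 -31.3 0 0;-15.4 -31.3 0 0;-15.4 -31.3 4 0;-15.4 -31.3 6 0")

```text
clock: 3.3
eef_pos: [611.4, -229.8, 342.0]
orientation: [-0.001, 0.0, 1.0, 0.001]
force: [-0.8, -0.2, -0.2]
opening: -0.001
```

```bash
python3 -c "
from h import *
to(617,-241.5,122)"
```

```text
t 3.3 grasp [ 611.4 -229.8  187. ] tilt [-0.002  0.002 -1.   ] F [-0.8 -0.2 -0.2] open -0.001 DELTA cm [-0.57 -1.18  6.5 ] roll -0.001 j [-0.54  0.41  1.45  0.    1.29 -2.11]
```

Emit:
play_rows(deltas="-0.6 -0.6 1 0;-0.6 -0.6 4 0;-0.6 -0.6 6.5 0;-0.6 -0.6 6.5 0;-0.6 -0.6 6.5 0")

```text
clock: 3.8
eef_pos: [618.5, -235.9, 280.6]
orientation: [0.0, -0.0, 1.0, -0.0]
force: [0.2, 0.3, 1.4]
opening: -0.001
```

```bash
python3 -c "
from h import *
to(478,-241.5,122)
from rig import optics
p=optics.get_image('top');crop(p,(310,110,470,270),4,'pics/t1.png')"
```

```text
t 3.8 grasp [ 618.5 -235.9  125.6] tilt [ 0. -0. -1.] F [0.2 0.3 1.4] open -0.001 DELTA cm [14.05 -0.56  0.35] roll 0.0 j [-0.54  0.49  1.47 -0.    1.18 -2.11]
```

View pics/t1.png

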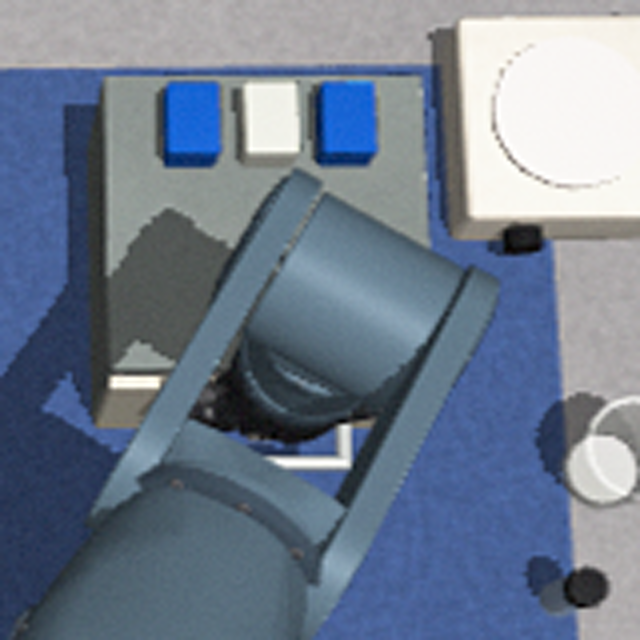

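Emit:
play_rows(deltas="1 0 0 0;2.5 0 0 0;4 0 0 0;5.7 0 0 0;7.4 0 0 0;9.1 0 0 0;10.8 0 0 0;12.4 0 0 0;13.6 0 0 0;14.2 0 0 0")

```text
clock: 4.85
eef_pos: [475.4, -236.0, 281.1]
orientation: [0.001, 0.0, 1.0, -0.001]
force: [2.6, 0.8, 2.1]
opening: -0.001
```

Emit:
play_rows(deltas="0 0 0 0;0 0 0 0")

```text
clock: 5.05
eef_pos: [476.2, -236.0, 280.1]
orientation: [0.0, 0.0, 1.0, -0.0]
force: [0.4, 0.6, -0.4]
opening: 0.006
```

Emit:
play_rows(deltas="-1 0 0 0;-1 0 -4 0;-1 0 -9 0;-1 0 -12 0;-1 0 -12 0;7 8 -12 0;7 13 -12 0;7 13 -12 0", hand=0.4)

```text
clock: 5.85
eef_pos: [407.5, -109.0, 398.6]
orientation: [-0.001, 0.001, 1.0, 0.001]
force: [0.3, 0.2, 1.5]
opening: 0.599
```

```bash
python3 -c "
from h import *
to(478,-241.5,122)
from rig import optics
import pickle
T=optics.get_image('top');crop(T,(310,110,470,270),4,'pics/t2.png')
S=optics.get_image('side');crop(S,(180,90,340,220),5,'pics/s2.png')
pickle.dump((S,T),open('ST2.pkl','wb'))"
```

```text
t 5.85 grasp [ 407.5 -109.   243.6] tilt [-0.002  0.001 -1.   ] F [0.3 0.2 1.5] open 0.599 DELTA cm [ -7.09 -13.26  12.12] roll -0.001 j [-0.54 -0.17  1.98  0.    1.34 -2.11]
```

View pics/t2.png

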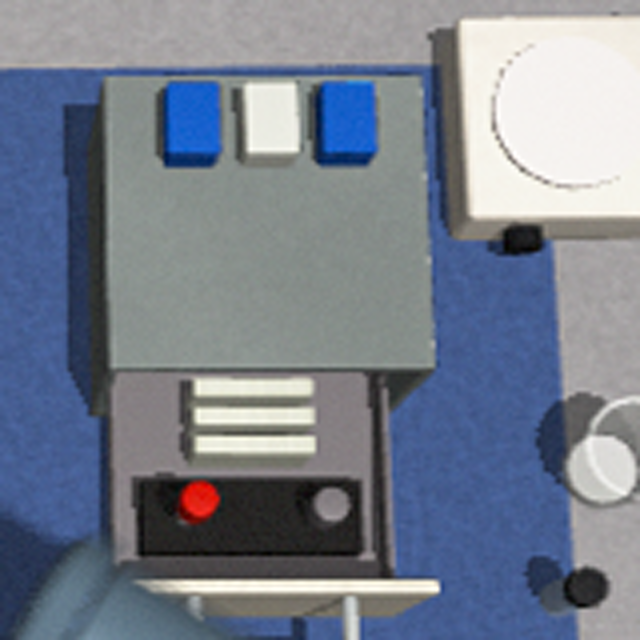

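View pics/s2.png

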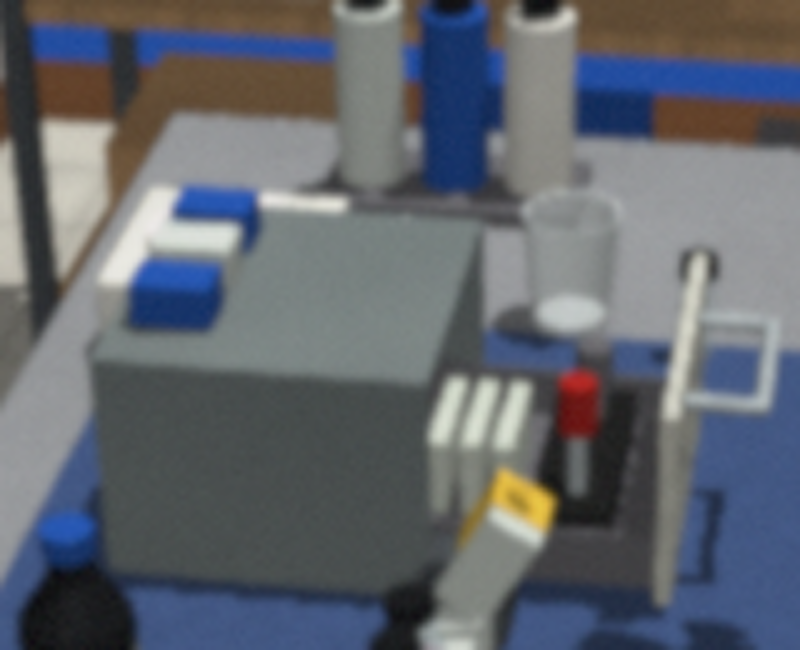

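```bash
python3 -c "
from h import *
import pickle
S,T=pickle.load(open('ST2.pkl','rb'))
f=lambda x0,y0,k:(lambda a,b:np.array([x0+(a+.5)/k-.5,y0+(b+.5)/k-.5]))
tc=f(310,110,4);sc=f(180,90,5)
print('top',atz(T,tc(200,500),122), 'tri',tri(T,tc(200,502),S,sc(579,375)))
print('side',atz(S,sc(579,405),107))
# precise red masks
for n,p,b,z in (('T',T,(340,225,375,250),115),('S',S,(285,160,310,185),107)):
    im=p['image'].astype(int);m=np.zeros(im.shape[:2],bool);x0,y0,x1,y1=b
    m[y0:y1,x0:x1]=True;m&=(im[...,0]>110)&(im[...,1]<60)&(im[...,2]<60)
    ys,xs=np.where(m);print(n,xs.mean(),ys.mean(),xs.min(),xs.max(),ys.min(),ys.max(),atz(p,(xs.mean(),ys.mean()),z))
print('panel top back L',atz(T,tc(132,580),138),'R',atz(T,tc(437,580),138), 'spare',atz(T,tc(332,503),118))
"
```

```text
top [ 567.82666303 -196.03548606  122.        ] tri (array([ 566.90063638, -195.22955214,  127.88416675]), np.float64(2.7388678585649875))
side [ 568.06781528 -196.31352592  107.        ]
T 359.3783783783784 234.5 355 364 230 239 [ 569.35722396 -196.32604897  115.        ]
S 295.6363636363636 166.6969696969697 292 299 164 169 [ 570.12654287 -219.29370308  107.        ]
panel top back L [ 513.69562132 -149.11848215  138.        ] R [ 512.61145535 -342.49809764  138.        ] spare [ 565.99807232 -282.02015654  118.        ]
```

```bash
python3 -c "
from h import *
to(568.5,-196.3,160);to(568.5,-196.3,106)"
```

```text
t 5.95 grasp [ 406.2 -105.8  243.2] tilt [-0.003  0.003 -1.   ] F [ 0.   0.4 -0. ] open 0.599 DELTA cm [-16.22  -9.14   8.24] roll 0.004 j [-0.54 -0.18  1.98  0.    1.34 -2.11]
t 5.95 grasp [ 406.2 -105.8  243.2] tilt [-0.003  0.003 -1.   ] F [ 0.   0.4 -0. ] open 0.599 DELTA cm [-16.24  -9.15  13.64] roll 0.004 j [-0.54 -0.18  1.98  0.    1.34 -2.11]
```

Emit:
play_rows(deltas="-16.2 -9.1 0 0;-16.2 -9.1 0 0;-16.2 -9.1 0 0;-16.2 -9.1 3 0;-16.2 -9.1 6 0;-16.2 -9.1 7.5 0;-16.2 -9.1 8 0;-16.2 -9.1 8 0")

```text
clock: 6.75
eef_pos: [569.9, -200.6, 319.4]
orientation: [-0.001, -0.0, 1.0, 0.0]
force: [0.3, 0.7, -0.3]
opening: 0.603
```

```bash
python3 -c "
from h import *
to(568.5,-196.3,106)"
```

```text
t 6.75 grasp [ 569.9 -200.6  164.4] tilt [-0.001  0.001 -1.   ] F [ 0.3  0.7 -0.3] open 0.603 DELTA cm [0.13 0.43 5.84] roll 0.0 j [-0.53  0.33  1.6  -0.    1.21 -2.11]
```

Emit:
play_rows(deltas="0.1 0.4 1 0;0.1 0.4 3 0;0.1 0.4 5 0;0.1 0.4 5.6 0;0.1 0.4 5.6 0")

```text
clock: 7.25
eef_pos: [568.8, -196.6, 263.8]
orientation: [-0.0, -0.0, 1.0, 0.0]
force: [-0.4, 0.1, -0.2]
opening: 0.602
```

```bash
python3 -c "
from h import *
to(568.5,-196.3,106)
from rig import optics
S=optics.get_image('side');crop(S,(230,90,350,190),6,'pics/s3.png')"
```

```text
t 7.25 grasp [ 568.8 -196.6  108.8] tilt [-0.  0. -1.] F [-0.4  0.1 -0.2] open 0.602 DELTA cm [0.03 0.03 0.28] roll 0.0 j [-0.53  0.4   1.64  0.    1.1  -2.1 ]
```

View pics/s3.png

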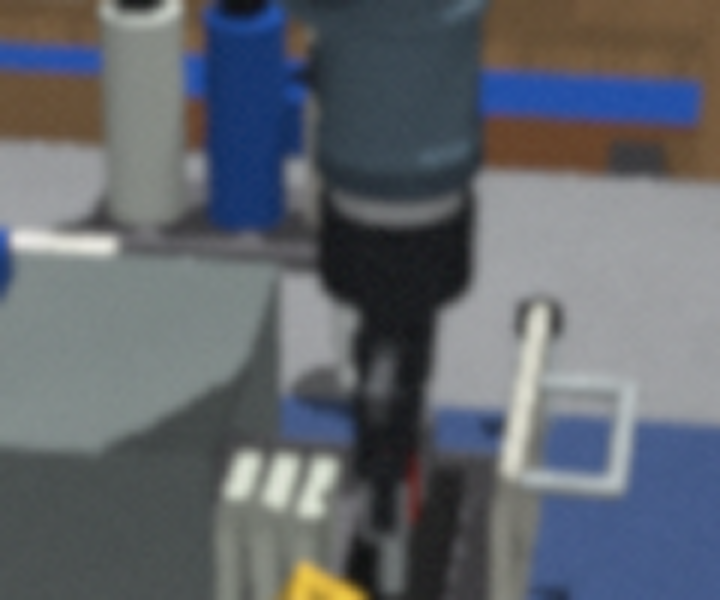

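Emit:
play_rows(deltas="0 0 0.2 0;0 0 0.2 0;0 0 0.2 0;0 0 0.2 0;0 0 0.2 0", hand=1)

```text
clock: 7.8
eef_pos: [569.5, -196.9, 263.0]
orientation: [0.001, -0.0, 1.0, -0.0]
force: [-0.9, 2.6, 7.3]
opening: 0.263
```

Emit:
play_rows(deltas="0 0 -1 0;0 0 -2.5 0;0 0 -4.5 0;0 0 -6.5 0;0 0 -8.5 0;0 0 -9.3 0;0 0 -9.4 0;0 0 -9.4 0")

```text
clock: 8.6
eef_pos: [568.8, -196.9, 355.5]
orientation: [-0.0, -0.0, 1.0, 0.0]
force: [0.4, -0.3, -1.0]
opening: 0.267
```

```bash
python3 -c "
from h import *
to(568.5,-196.3,202)
from rig import optics
import pickle
S=optics.get_image('side');crop(S,(230,90,350,190),6,'pics/s4.png');pickle.dump(S,open('S4.pkl','wb'))
for P in ((568.5,-196.3,20+94),(568.5,-196.3,107+94),(513,-149,138)): print(((proj(S,P)[0]-[230,90]+.5)*6-.5).round())"
```

```text
t 8.6 grasp [ 568.8 -196.9  200.5] tilt [-0.  0. -1.] F [ 0.4 -0.3 -1. ] open 0.267 DELTA cm [ 0.03  0.06 -0.15] roll 0.0 j [-0.53  0.29  1.58 -0.    1.27 -2.1 ]
[394. 474.]
[397. 316.]
[499. 488.]
```

View pics/s4.png

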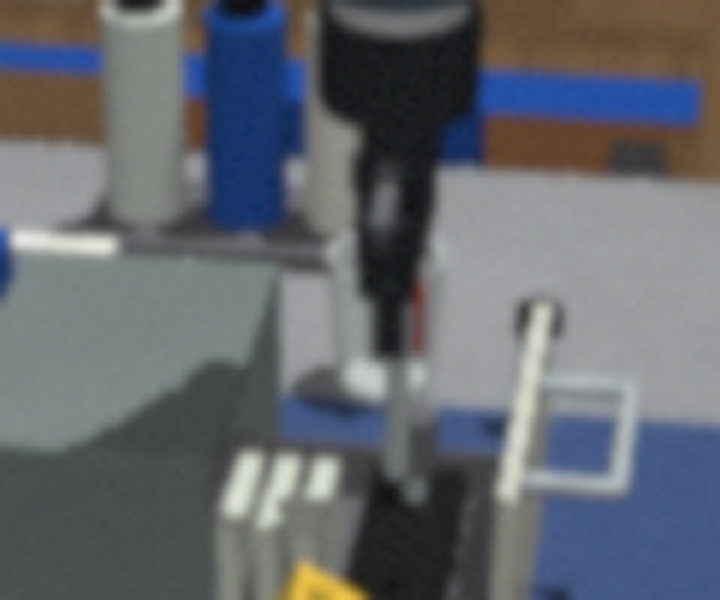

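Emit:
play_rows(deltas="2 0 0 0;3.5 0 0 0;4.5 0 0 0;5 0 0 0;5.5 0 0 0;6 0 0 0;6.5 0 0 0;7 0 0 0;7.5 0 0 0;8 0 0 0")

```text
clock: 9.65
eef_pos: [490.4, -197.2, 356.6]
orientation: [0.003, -0.0, 1.0, -0.001]
force: [5.8, -0.1, -0.5]
opening: 0.263
```

```bash
python3 -c "
from h import *
to(484,-196.3,202)
from rig import optics
import pickle
S=optics.get_image('side');crop(S,(250,90,370,190),6,'pics/s5.png');pickle.dump(S,open('S5.pkl','wb'))
"
```

```text
t 9.65 grasp [ 490.4 -197.2  201.6] tilt [ 0.006 -0.001 -1.   ] F [ 5.8 -0.1 -0.5] open 0.263 DELTA cm [ 0.64  0.09 -0.04] roll 0.0 j [-0.61  0.12  1.77  0.    1.24 -2.18]
```

View pics/s5.png

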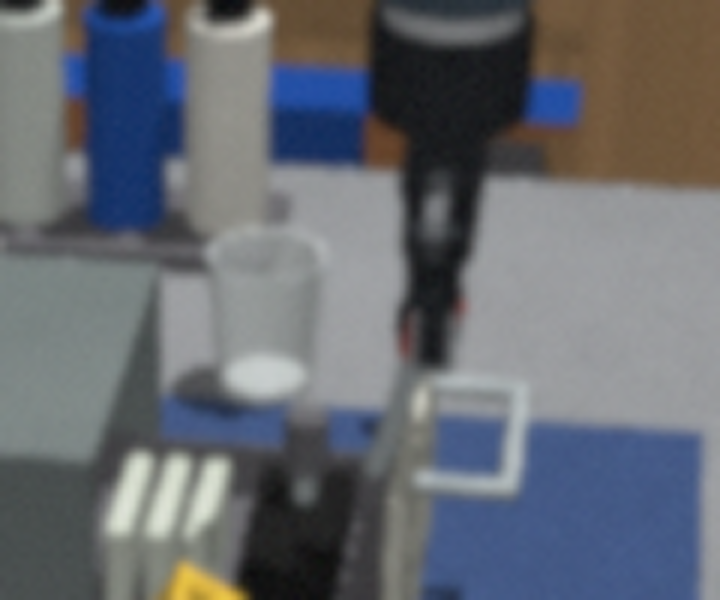

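Emit:
play_rows(deltas="0.4 0 0 0;0.8 0 0 0;1.1 0 0 0;1.1 0 0 0")

```text
clock: 10.1
eef_pos: [479.7, -197.4, 357.4]
orientation: [0.004, 0.0, 1.0, -0.001]
force: [9.5, 0.2, -1.1]
opening: 0.264
```

```bash
python3 -c "
from h import *
to(484,-196.3,202)
from rig import optics
import pickle
S=optics.get_image('side');crop(S,(250,90,370,190),6,'pics/s6.png');pickle.dump(S,open('S6.pkl','wb'))
"
```

```text
t 10.1 grasp [ 479.7 -197.4  202.4] tilt [ 0.008 -0.002 -1.   ] F [ 9.5  0.2 -1.1] open 0.264 DELTA cm [-0.43  0.11  0.05] roll -0.0 j [-0.62  0.1   1.8   0.    1.24 -2.19]
```

View pics/s6.png

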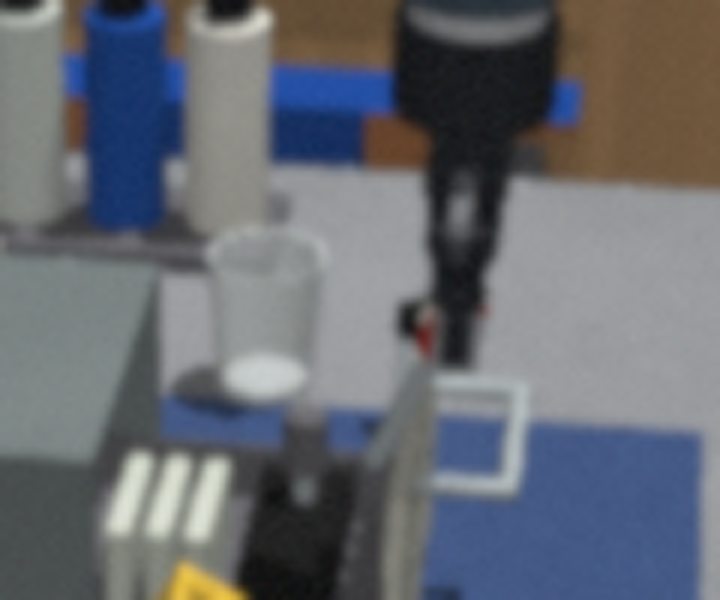

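Emit:
play_rows(deltas="0 0 -1 0;0 0 -3 0;0 0 -6 0;0 0 -8 0;0 0 -8 0;0 0 -8 0")

```text
clock: 10.75
eef_pos: [478.0, -196.9, 435.5]
orientation: [-0.0, -0.0, 1.0, -0.0]
force: [-1.0, 0.3, -1.1]
opening: 0.263
```

```bash
python3 -c "
from h import *
to(484,-196.3,282)
from rig import optics
import pickle
S=optics.get_image('side');crop(S,(270,60,370,150),6,'pics/s7.png')
T=optics.get_image('top');crop(T,(300,190,400,280),6,'pics/t7.png');pickle.dump((S,T),open('S7.pkl','wb'))
"
```

```text
t 10.75 grasp [ 478.  -196.9  280.5] tilt [-0. -0. -1.] F [-1.   0.3 -1.1] open 0.263 DELTA cm [-0.6   0.06 -0.15] roll 0.0 j [-0.62  0.02  1.72 -0.    1.4  -2.19]
```

View pics/s7.png

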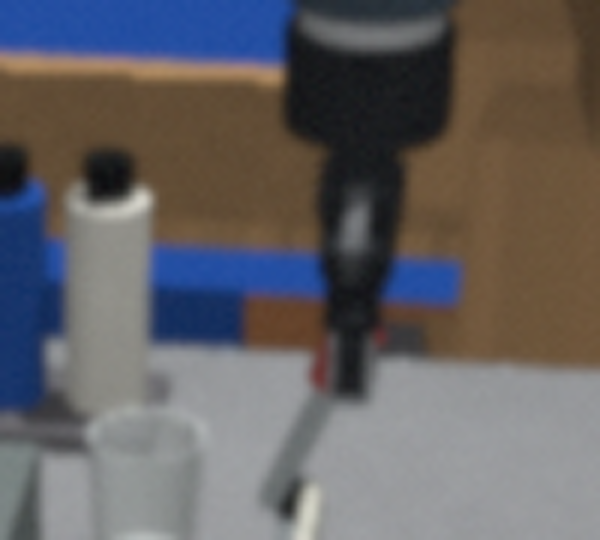

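View pics/t7.png

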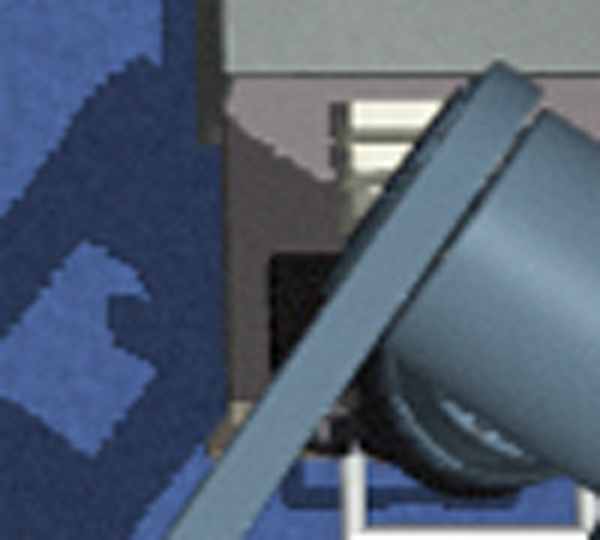

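```bash
python3 -c "
from h import *
import pickle
S,T=pickle.load(open('S7.pkl','rb'))
f=lambda x0,y0,k:(lambda a,b:np.array([x0+(a+.5)/k-.5,y0+(b+.5)/k-.5]))
sc=f(270,60,6)
def aty(p,uv,y):
    t,d=ray(p,uv);return t+d*(y-t[1])/d[1]
for uv in ((318,400),(271,500),(295,450)): print(aty(S,sc(*uv),-196.9).round(1))
a=aty(S,sc(318,400),-196.9)-aty(S,sc(271,500),-196.9);print(np.arctan2(-a[0],a[2]))
for uv in ((318,345),(383,340)): print('head',aty(S,sc(*uv),-196.9).round(1))
for th in (.4,.45,.52,.6,.65):
  G=np.array([478,-196.9,281])
  print(th,[((proj(S,G-l*np.array([-np.sin(th),0,np.cos(th)]))[0]-[270,60]+.5)*6-.5).round() for l in (-17,0,17,87)])
"
```

```text
[ 493.9 -196.9  256.4]
[ 514.  -196.9  202.8]
[ 503.6 -196.9  229.9]
0.35720564038020686
head [ 495.1 -196.9  284.2]
head [ 465.5 -196.9  288.6]
0.4 [array([371., 323.]), array([355., 354.]), array([339., 384.]), array([275., 504.])]
0.45 [array([373., 324.]), array([355., 354.]), array([337., 383.]), array([267., 500.])]
0.52 [array([375., 325.]), array([355., 354.]), array([335., 382.]), array([256., 494.])]
0.6 [array([377., 327.]), array([355., 354.]), array([333., 380.]), array([244., 486.])]
0.65 [array([379., 328.]), array([355., 354.]), array([331., 379.]), array([237., 481.])]
```

Emit:
play_rows(deltas="-1.5 0 0 0;-1.5 0 4 0;-1.5 0 7 0;-1.5 0 7.8 0;-1 0 7.8 0;-0.5 0 7.8 0;0 0 7.8 0;0.5 0 7.8 0;1.1 0 7.8 0;1.5 0 7.8 0")

```text
clock: 11.85
eef_pos: [464.2, -197.6, 360.9]
orientation: [0.004, 0.0, 1.0, -0.002]
force: [8.0, 0.2, -1.3]
opening: 0.265
```

Emit:
play_rows(deltas="0 0 0 0;0 0 -1 0;0 0 -3 0;0 0 -6 0;0 0 -7.8 0;0 0 -7.8 0;0 0 -7.8 0")

```text
clock: 12.55
eef_pos: [462.7, -197.0, 436.4]
orientation: [0.001, -0.0, 1.0, -0.001]
force: [-0.4, 0.3, -0.9]
opening: 0.263
```

```bash
python3 -c "
from h import *
to(478,-196.3,282)
from rig import optics,r
import pickle
S=optics.get_image('side');crop(S,(270,60,370,150),6,'pics/s8.png')
G=r.observe()['eef_pos']-[0,0,155]
for th in (.4,.45,.52,.6,.65):
  print(th,[((proj(S,G-l*np.array([-np.sin(th),0,np.cos(th)]))[0]-[270,60]+.5)*6-.5).round() for l in (-17,0,17,87)])
"
```

```text
t 12.55 grasp [ 462.7 -197.   281.4] tilt [ 0.001 -0.001 -1.   ] F [-0.4  0.3 -0.9] open 0.263 DELTA cm [-1.53  0.07 -0.06] roll 0.0 j [-0.64 -0.01  1.75 -0.    1.4  -2.21]
0.4 [array([405., 326.]), array([388., 357.]), array([372., 387.]), array([308., 507.])]
0.45 [array([406., 327.]), array([388., 357.]), array([371., 386.]), array([299., 503.])]
0.52 [array([409., 328.]), array([388., 357.]), array([368., 385.]), array([288., 497.])]
0.6 [array([411., 330.]), array([388., 357.]), array([366., 383.]), array([276., 489.])]
0.65 [array([413., 331.]), array([388., 357.]), array([364., 382.]), array([269., 484.])]
```

View pics/s8.png

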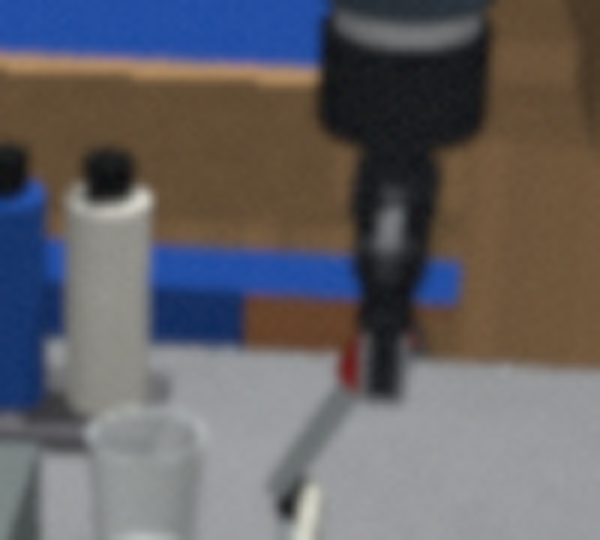

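```bash
python3 -c "
from h import *
import pickle
S,T=pickle.load(open('S7.pkl','rb'))
f=lambda x0,y0,k:(lambda a,b:np.array([x0+(a+.5)/k-.5,y0+(b+.5)/k-.5]))
sc=f(270,60,6)
def aty(p,uv,y):
    t,d=ray(p,uv);return t+d*(y-t[1])/d[1]
print(aty(S,sc(278,489),-197).round(1),aty(S,sc(347,398),-197).round(1))
print('mouth by side',aty(S,(283.5,189.5),8))
to(574-7.5-48,8,169.5+13+73)
"
```

```text
[ 510.9 -197.   208.8] [ 480.5 -197.   258.3]
mouth by side [575.32702883   8.         169.0839922 ]
t 12.6 grasp [ 462.6 -196.8  280.4] tilt [-0.  0. -1.] F [ 0.7  0.1 -1. ] open 0.264 DELTA cm [-5.59 20.48  2.49] roll 0.0 j [-0.64 -0.01  1.75 -0.    1.4  -2.21]
```

Emit:
play_rows(deltas="0 5 0 0;-1 10 0 0;-3 15 0 0;-4.5 19 0 0;-5.2 20.3 0 0;-5.4 20.5 1 0;-5.4 20.5 2 0;-5.4 20.5 2 0;-5.4 20.5 2 0")

```text
clock: 13.5
eef_pos: [516.6, 6.6, 414.8]
orientation: [-0.001, 0.001, 1.0, 0.0]
force: [0.4, -0.2, -0.7]
opening: 0.261
```

```bash
python3 -c "
from h import *
to(516.5,8,258.8)
from rig import optics,r
import pickle
S=optics.get_image('side');crop(S,(240,120,340,210),7,'pics/s9.png')
T=optics.get_image('top');crop(T,(230,190,330,280),6,'pics/t9.png')
pickle.dump((S,T),open('S9.pkl','wb'))
"
```

```text
t 13.5 grasp [516.6   6.6 259.8] tilt [-0.002  0.    -1.   ] F [ 0.4 -0.2 -0.7] open 0.261 DELTA cm [0.01 0.14 0.1 ] roll -0.002 j [-0.22  0.04  1.74 -0.    1.36 -1.79]
```

View pics/s9.png

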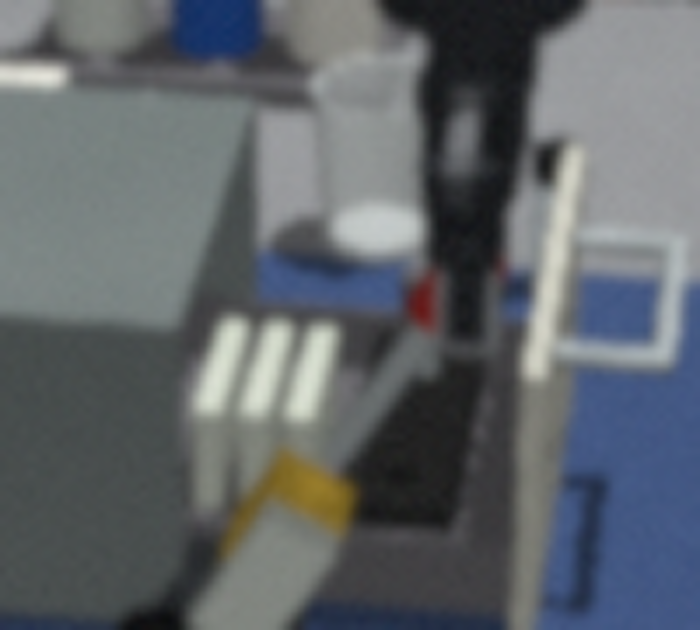

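View pics/t9.png

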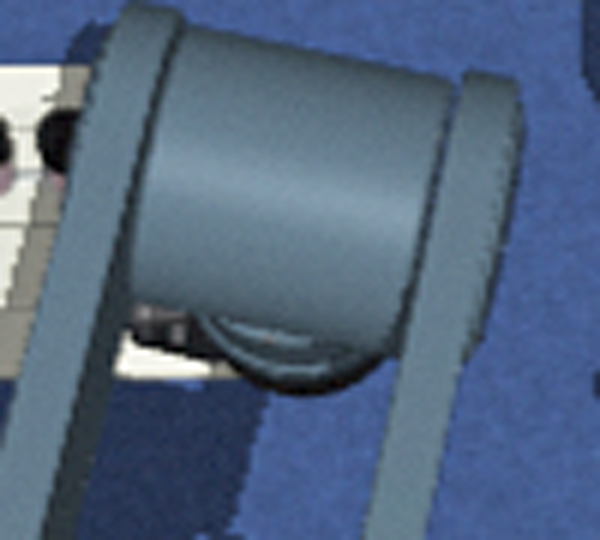

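```bash
python3 -c "
from h import *
import pickle
S,T=pickle.load(open('S9.pkl','rb'))
P=lambda X:((proj(S,X)[0]-[240,120]+.5)*7-.5).round()
m=np.array([574.5,8,169.5]);a=np.array([-.5,0,.866]);b=np.array([.866,0,.5]);y=np.array([0,1,0])
print('mouth',P(m),'+20',P(m+20*a),'+80',P(m+80*a))
print('corners',[P(m+i*16*b+j*16*y) for i,j in((1,1),(1,-1),(-1,-1),(-1,1))])
print('tip pred',P([564.6,6.6,187.8]),'grip',P([516.6,6.6,259.8]))
im=cv2.imread('pics/s9.png');c=im[380:560,220:420];cv2.imwrite('pics/s9b.png',cv2.resize(c,None,fx=4,fy=3.3,interpolation=cv2.INTER_CUBIC))
"
```

```text
mouth [310. 489.] +20 [337. 451.] +80 [421. 334.]
corners [array([266., 491.]), array([279., 445.]), array([352., 487.]), array([341., 533.])]
tip pred [337. 447.] grip [473. 284.]
```

View pics/s9b.png

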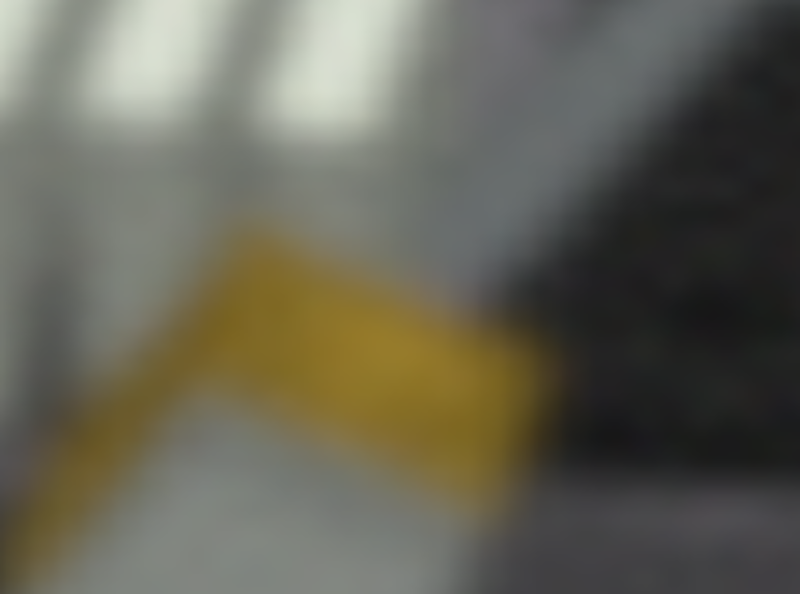

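Emit:
play_rows(deltas="0 0.1 0 0;-0.25 0.1 0.43 0;-0.5 0.1 0.87 0;-0.65 0.1 1.13 0;-0.8 0.1 1.39 0;-0.95 0.1 1.65 0;-1.1 0.1 1.9 0;-1.25 0.1 2.17 0")

```text
clock: 14.4
eef_pos: [529.5, 9.1, 393.8]
orientation: [-0.0, -0.0, 1.0, 0.0]
force: [-0.5, 0.3, -0.2]
opening: 0.264
```

```bash
python3 -c "
from h import *
to(516.5,8,258.8)
from rig import optics,r
import pickle
S=optics.get_image('side');crop(S,(240,120,340,210),7,'pics/s10.png')
pickle.dump(S,open('S10.pkl','wb'))
"
```

```text
t 14.4 grasp [529.5   9.1 238.8] tilt [-0.001  0.    -1.   ] F [-0.5  0.3 -0.2] open 0.264 DELTA cm [ 1.3  -0.11 -2.  ] roll 0.0 j [-0.21  0.09  1.73  0.    1.32 -1.78]
```

View pics/s10.png

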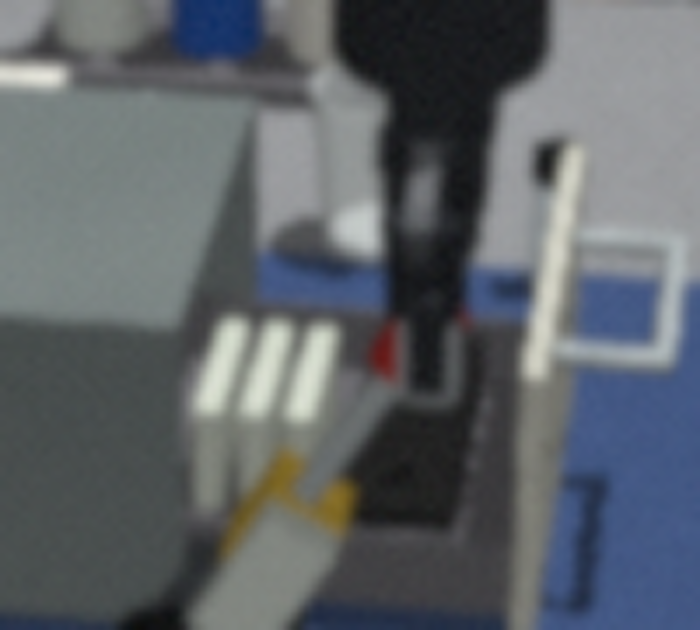

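Emit:
play_rows(deltas="-0.1 0 0.17 0;-0.2 0 0.35 0;-0.3 0 0.52 0;-0.4 0 0.69 0;-0.5 0 0.87 0;-0.5 0 0.87 0")

```text
clock: 15.05
eef_pos: [534.5, 9.1, 385.0]
orientation: [-0.0, -0.0, 1.0, 0.0]
force: [0.2, 0.2, -1.8]
opening: 0.26
```

```bash
python3 -c "
from h import *
to(516.5,8,258.8)
from rig import optics,r
import pickle
S=optics.get_image('side');crop(S,(240,120,340,210),7,'pics/s11.png')
"
```

```text
t 15.05 grasp [534.5   9.1 230. ] tilt [-0.  0. -1.] F [ 0.2  0.2 -1.8] open 0.26 DELTA cm [ 1.8  -0.11 -2.88] roll 0.0 j [-0.21  0.11  1.73  0.    1.3  -1.78]
```

View pics/s11.png

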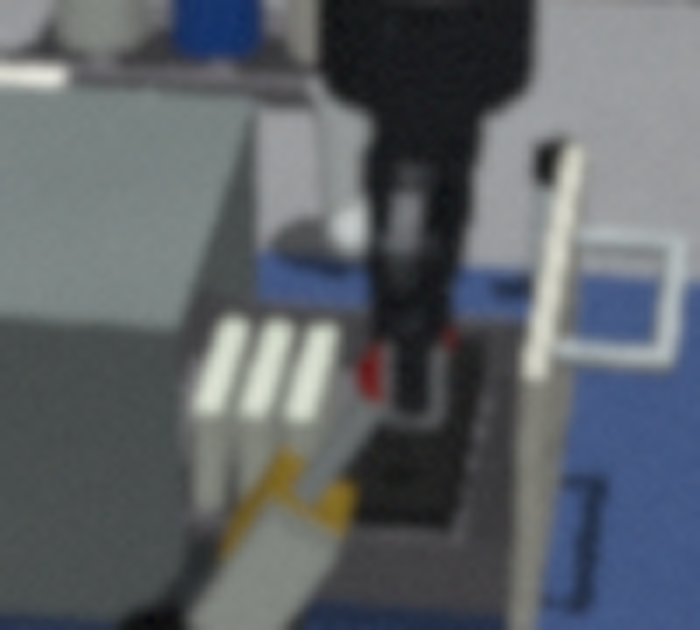

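Emit:
play_rows(deltas="-0.1 0 0.17 0;-0.2 0 0.35 0;-0.3 0 0.52 0;-0.4 0 0.69 0;-0.5 0 0.87 0;-0.6 0 1.04 0;-0.7 0 1.21 0;-0.75 0 1.3 0")

```text
clock: 15.9
eef_pos: [542.1, 9.0, 372.1]
orientation: [-0.0, -0.0, 1.0, 0.0]
force: [-2.6, 0.4, -0.0]
opening: 0.265
```

```bash
python3 -c "
from h import *
to(516.5,8,258.8)
from rig import optics,r
import pickle
S=optics.get_image('side');crop(S,(240,120,340,210),7,'pics/s12.png')
"
```

```text
t 15.9 grasp [542.1   9.  217.1] tilt [-0.  0. -1.] F [-2.6  0.4 -0. ] open 0.265 DELTA cm [ 2.56 -0.1  -4.17] roll 0.0 j [-0.2   0.14  1.72  0.    1.28 -1.77]
```

View pics/s12.png

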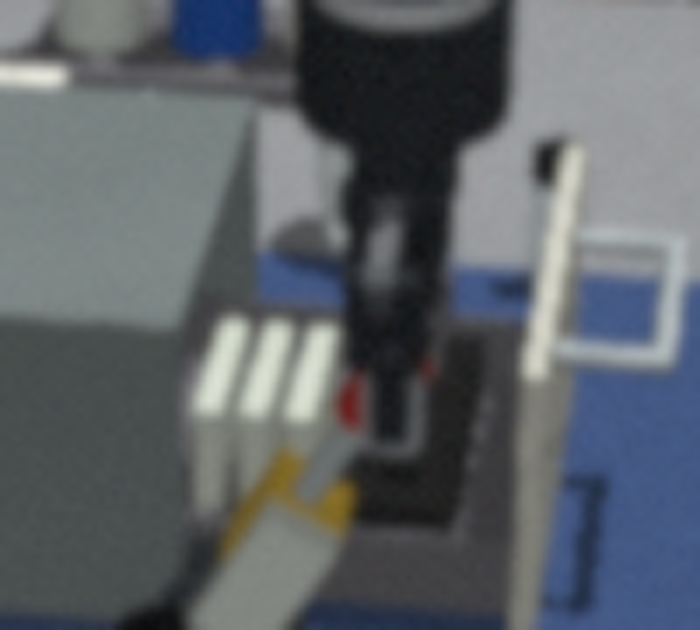

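Emit:
play_rows(deltas="-0.1 0 0.17 0;-0.2 0 0.35 0;-0.3 0 0.52 0;-0.4 0 0.69 0;-0.5 0 0.87 0;-0.55 0 0.95 0;-0.55 0 0.95 0")

```text
clock: 16.65
eef_pos: [547.4, 9.1, 363.3]
orientation: [-0.0, -0.0, 1.0, -0.0]
force: [-5.3, 1.2, 3.2]
opening: 0.26
```

```bash
python3 -c "
from h import *
to(516.5,8,258.8)
"
```

```text
t 16.65 grasp [547.4   9.1 208.3] tilt [-0.001 -0.    -1.   ] F [-5.3  1.2  3.2] open 0.26 DELTA cm [ 3.09 -0.11 -5.05] roll 0.0 j [-0.2   0.16  1.72 -0.    1.26 -1.77]
```

Emit:
play_rows(deltas="0 0 0 0;0 0 0 0;0 0 0 0;0 0 0 0", hand=0.5)

```text
clock: 17.05
eef_pos: [547.7, 8.9, 363.0]
orientation: [0.0, -0.0, 1.0, -0.0]
force: [-0.5, -0.2, 0.3]
opening: 0.5
```

Emit:
play_rows(deltas="0 0 -1 0;0 0 -3 0;0 0 -6 0;0 0 -9 0;0 0 -10 0;2 5 -10 0;2 10 -10 0;2 10 -10 0")

```text
clock: 17.85
eef_pos: [526.4, 113.2, 463.0]
orientation: [0.0, -0.002, 1.0, 0.001]
force: [-0.5, -0.4, 0.2]
opening: 0.499
```

```bash
python3 -c "
from h import *
to(516.5,8,258.8)
from rig import optics,r
import pickle
S=optics.get_image('side');crop(S,(220,170,320,260),7,'pics/s13.png')
T=optics.get_image('top');crop(T,(160,180,310,270),5,'pics/t13.png')
pickle.dump((S,T),open('S13.pkl','wb'))
"
```

```text
t 17.85 grasp [526.4 113.2 308. ] tilt [ 0.     0.002 -1.   ] F [-0.5 -0.4  0.2] open 0.499 DELTA cm [  1.04 -10.52   4.9 ] roll 0.005 j [-0.01  0.05  1.63  0.    1.46 -1.59]
```

View pics/s13.png

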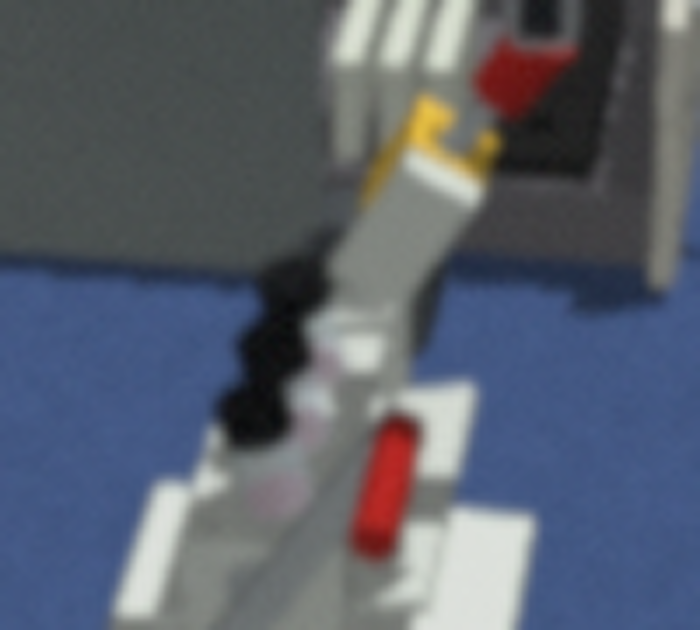

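View pics/t13.png

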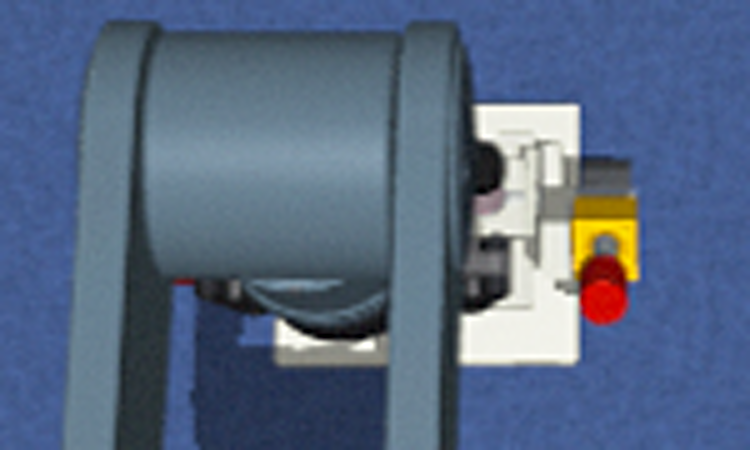

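Emit:
play_rows(deltas="1 5 0 0;1.5 10 0 0;1.5 12.8 0 0;1.5 12.8 5 0;1.5 12.8 9 0;1.5 12.8 12 0;1.5 12.8 13 0;1.5 12.8 13 0;1.5 12.8 13 0", hand=1)

```text
clock: 18.85
eef_pos: [513.5, 236.5, 334.4]
orientation: [0.001, 0.0, 1.0, 0.0]
force: [-0.0, 0.8, 1.8]
opening: 0.003
```

```bash
python3 -c "
from h import *
to(540,240,178)
from rig import optics,r
S=optics.get_image('side');crop(S,(220,170,320,260),7,'pics/s14.png')
"
```

```text
t 18.85 grasp [513.5 236.5 179.4] tilt [ 0.002  0.    -1.   ] F [-0.   0.8  1.8] open 0.003 DELTA cm [-2.65  0.35  0.15] roll -0.001 j [ 0.22  0.23  1.7  -0.    1.21 -1.35]
```

View pics/s14.png

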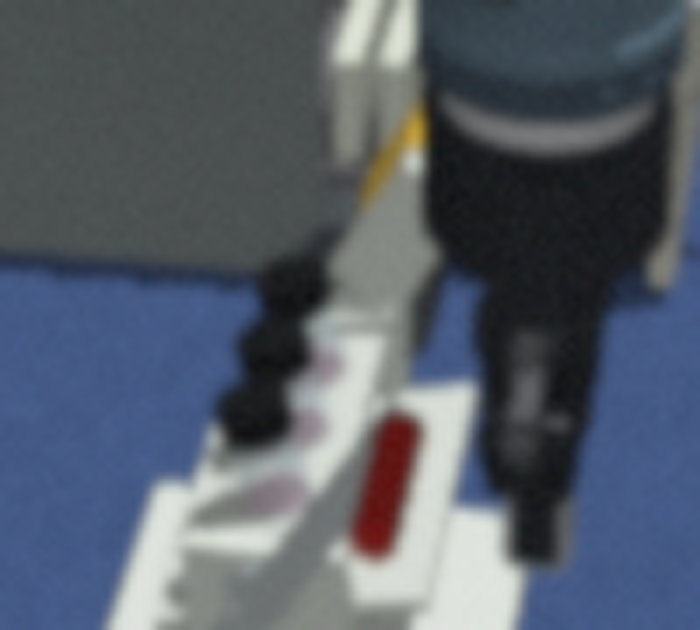

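Emit:
play_rows(deltas="-1 0.3 0 0;-2 0.3 0 0;-2.8 0.3 0 0;-3.3 0.3 0 0;-3.8 0.3 0 0;-4.3 0.3 0 0;-4.7 0.3 0 0;-5 0.3 0 0;-5.2 0.3 0 0;-5.3 0.3 0 0")

```text
clock: 19.9
eef_pos: [565.7, 240.2, 333.6]
orientation: [-0.0, -0.0, 1.0, 0.0]
force: [-4.3, -0.2, 5.0]
opening: -0.001
```

Emit:
play_rows(deltas="-0.15 0 0 0;-0.3 0 0 0;-0.45 0 0 0;-0.6 0 0 0;-0.75 0 0 0")

```text
clock: 20.4
eef_pos: [573.2, 240.1, 333.1]
orientation: [0.0, -0.0, 1.0, 0.0]
force: [-5.2, -0.3, 5.5]
opening: 0.002
```

Emit:
play_rows(deltas="-0.13 0 0 0;-0.26 0 0 0;-0.39 0 0 0;-0.52 0 0 0;-0.65 0 0 0")

```text
clock: 20.9
eef_pos: [579.5, 240.0, 332.6]
orientation: [-0.0, -0.0, 1.0, -0.0]
force: [-3.4, 1.3, 1.9]
opening: 0.001
```

Emit:
play_rows(deltas="-0.13 0 0 0;-0.26 0 0 0;-0.39 0 0 0;-0.52 0 0 0")

```text
clock: 21.3
eef_pos: [584.7, 240.0, 332.8]
orientation: [-0.0, -0.0, 1.0, -0.0]
force: [-2.7, -0.1, 2.4]
opening: 0.002
```

Emit:
play_rows(deltas="-0.13 0 0 0;-0.26 0 0 0;-0.39 0 0 0;-0.52 0 0 0")

```text
clock: 21.7
eef_pos: [589.9, 240.1, 332.9]
orientation: [0.0, -0.0, 1.0, -0.0]
force: [-3.0, 0.6, 2.2]
opening: -0.001
```

Emit:
play_rows(deltas="-0.12 0 0 0;-0.24 0 0 0;-0.36 0 0 0")

```text
clock: 22.0
eef_pos: [593.6, 240.1, 332.9]
orientation: [0.0, -0.0, 1.0, -0.0]
force: [-3.4, 0.4, 1.9]
opening: 0.0
```

```bash
python3 -c "
from h import *
to(540,240,178)
from rig import optics,r
S=optics.get_image('side');crop(S,(220,170,320,260),7,'pics/s15.png')
T=optics.get_image('top');crop(T,(160,180,310,270),5,'pics/t15.png')
"
```

```text
t 22.0 grasp [593.6 240.1 177.9] tilt [ 0. -0. -1.] F [-3.4  0.4  1.9] open 0.0 DELTA cm [ 5.36 -0.   -0.01] roll 0.0 j [ 0.2   0.39  1.5  -0.    1.26 -1.37]
```

View pics/s15.png

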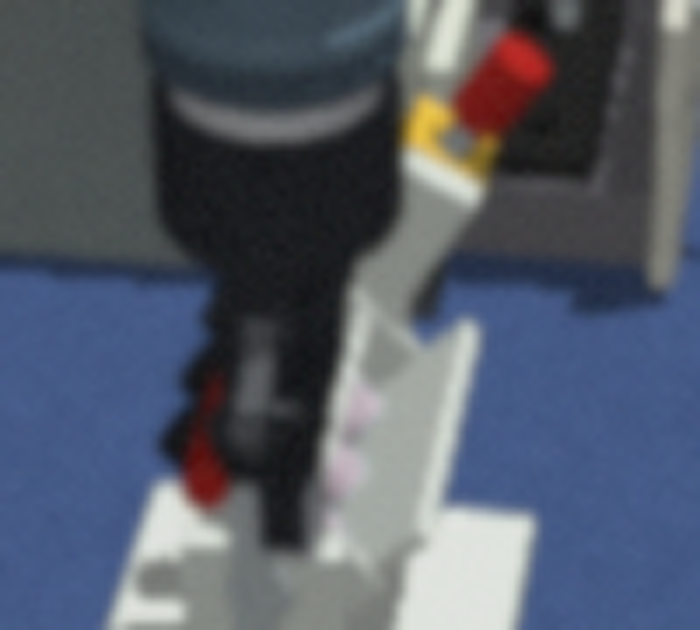

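View pics/t15.png

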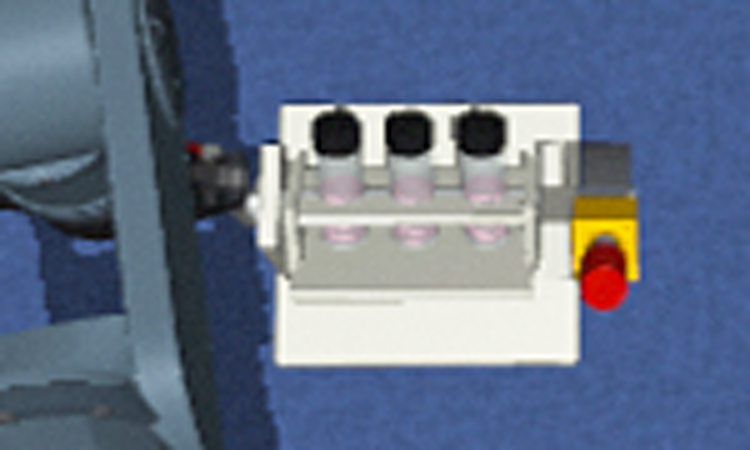

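```bash
python3 -c "
from h import *
import pickle
S,T=pickle.load(open('S13.pkl','rb'))
m=np.array([573.3,8.3,168.8]);a=np.array([-.5,0,.866])
for d in (30,40,44,50,54,58):
  for l in (87-17,87,104):
    X=m+(l-d)*a
    print(d,l,'S',((proj(S,X)[0]-[220,170]+.5)*7-.5).round(),'T',((proj(T,X)[0]-[160,180]+.5)*5-.5).round())
"
```

```text
30 70 S [508.  65.] T [604. 279.]
30 87 S [531.  32.] T [603. 291.]
30 104 S [556.  -2.] T [603. 304.]
40 70 S [494.  84.] T [604. 272.]
40 87 S [517.  51.] T [604. 284.]
40 104 S [541.  18.] T [603. 296.]
44 70 S [488.  92.] T [604. 269.]
44 87 S [512.  59.] T [604. 281.]
44 104 S [536.  26.] T [603. 293.]
50 70 S [480. 103.] T [604. 265.]
50 87 S [503.  71.] T [604. 277.]
50 104 S [527.  38.] T [603. 289.]
54 70 S [475. 111.] T [604. 262.]
54 87 S [498.  78.] T [604. 274.]
54 104 S [522.  46.] T [603. 286.]
58 70 S [469. 118.] T [604. 259.]
58 87 S [492.  86.] T [604. 271.]
58 104 S [516.  53.] T [604. 283.]
```

Emit:
play_rows(deltas="0 0 0 0;1 0 0 0;3 0 0 0;6 0 0 0;9 2 0 0;9 5 -4 0;9 8 -8 0;9 8 -10 0")

```text
clock: 22.9
eef_pos: [502.6, 322.9, 437.0]
orientation: [0.003, -0.002, 1.0, 0.002]
force: [0.8, -0.3, 0.6]
opening: -0.001
```

```bash
python3 -c "
from h import *
to(540,240,178)
from rig import optics,r
import pickle
S=optics.get_image('side');crop(S,(220,160,320,250),7,'pics/s16.png')
T=optics.get_image('top');crop(T,(160,180,310,270),5,'pics/t16.png')
pickle.dump((S,T),open('S16.pkl','wb'))
"
```

```text
t 22.9 grasp [502.6 322.9 282. ] tilt [ 0.006  0.003 -1.   ] F [ 0.8 -0.3  0.6] open -0.001 DELTA cm [-3.65 -8.33 10.39] roll 0.003 j [ 0.37  0.2   1.52  0.    1.42 -1.2 ]
```

View pics/s16.png

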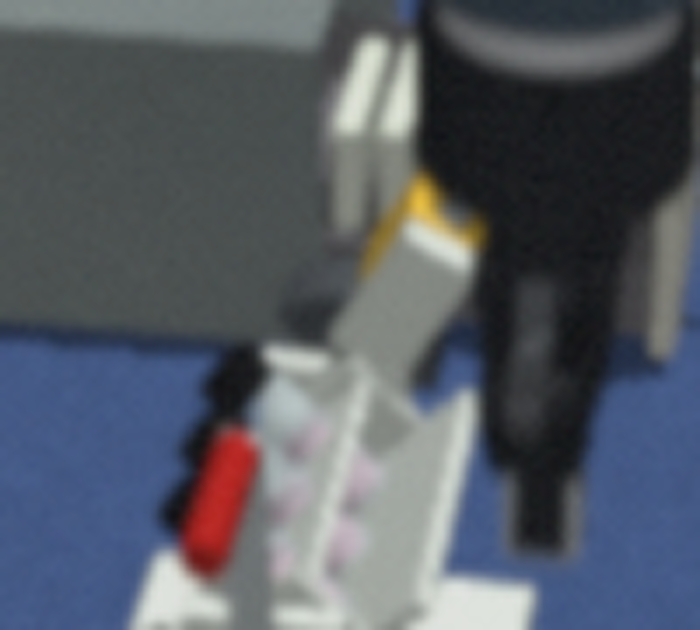

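View pics/t16.png

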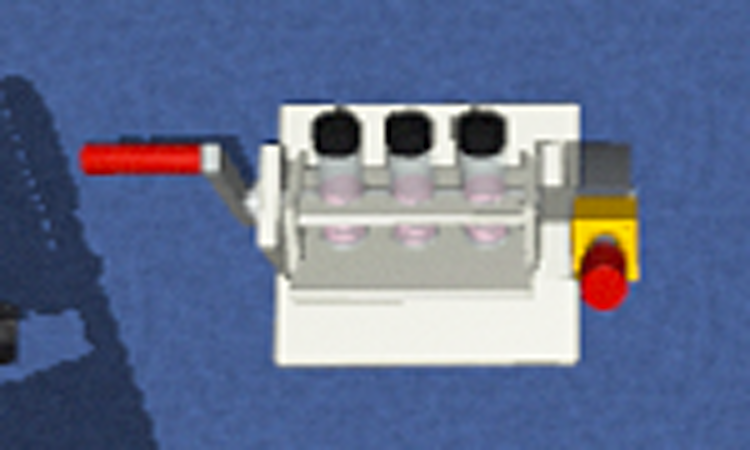

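Emit:
play_rows(deltas="0 5 0 0;0 10 0 0;5 15 0 0;10 18 0 0;10 18 0 0")

```text
clock: 23.5
eef_pos: [400.4, 501.3, 430.5]
orientation: [-0.002, -0.001, 1.0, -0.001]
force: [0.1, -0.2, 0.1]
opening: 0.0
```

```bash
python3 -c "
from h import *
from rig import optics,r
import pickle
S=optics.get_image('side');crop(S,(260,165,310,205),14,'pics/s17.png')
T=optics.get_image('top');crop(T,(260,205,300,250),12,'pics/t17.png')
pickle.dump((S,T),open('S17.pkl','wb'))
m=np.array([573.3,8.3,168.8]);a=np.array([-.5,0,.866]);e=np.array([.866,0,.5])
for d in (44,50,54,58):
  for l in (87-17,104):
    X=m+(l-d)*a
    print(d,l,'S',((proj(S,X)[0]-[260,165]+.5)*14-.5).round(),'T',((proj(T,X)[0]-[260,205]+.5)*12-.5).round())
for i,j in((1,1),(1,-1),(-1,-1),(-1,1)):
  X=m+16*i*e+16*j*np.array([0,1,0]);print('corner','S',((proj(S,X)[0]-[260,165]+.5)*14-.5).round(),'T',((proj(T,X)[0]-[260,205]+.5)*12-.5).round())
"
```

```text
44 70 S [417. 254.] T [250. 346.]
44 104 S [512. 122.] T [248. 404.]
50 70 S [400. 277.] T [251. 336.]
50 104 S [495. 146.] T [249. 394.]
54 70 S [390. 292.] T [251. 330.]
54 104 S [484. 162.] T [249. 387.]
58 70 S [379. 307.] T [251. 323.]
58 104 S [472. 177.] T [249. 380.]
corner S [259. 357.] T [175. 232.]
corner S [284. 265.] T [328. 231.]
corner S [431. 349.] T [329. 375.]
corner S [409. 442.] T [177. 376.]
```

View pics/s17.png

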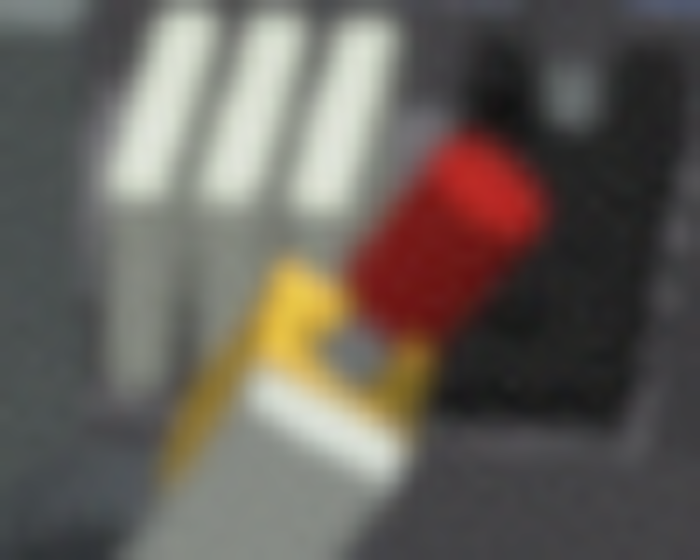

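View pics/t17.png

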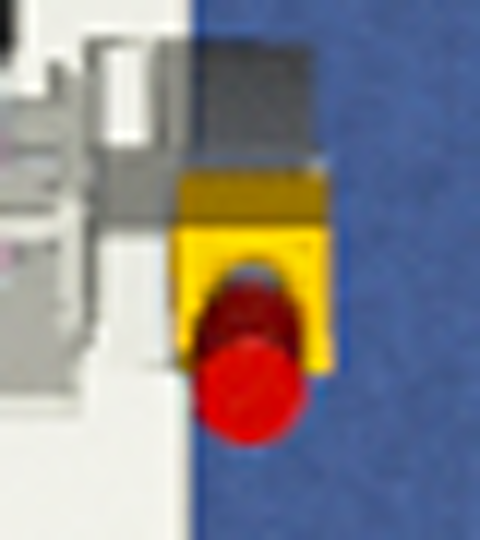

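```bash
python3 -c "
from h import *
to(505,240,282);to(505,240,178)
import pickle
S,T=pickle.load(open('S17.pkl','rb'))
f=lambda x0,y0,k:(lambda a,b:np.array([x0+(a+.5)/k-.5,y0+(b+.5)/k-.5]))
S,T=pickle.load(open('S17.pkl','rb'))
s=f(260,165,14);t=f(260,205,12)
P,e=tri(T,t(250,390),S,s(490,190));print('cap',P,e)
d=P-np.array([573.3,8.3,168.8]);print('depth',104-d@[-.5,0,.866],'lateral',d@[.866,0,.5],d[1])
"
```

```text
t 23.6 grasp [399.8 501.6 276. ] tilt [-0.003 -0.001 -1.   ] F [ 0.4 -0.2 -0.4] open 0.004 DELTA cm [-10.4  -26.21  -0.6 ] roll 0.005 j [ 0.71  0.31  1.4   0.    1.44 -0.86]
t 23.6 grasp [399.8 501.6 276. ] tilt [-0.003 -0.001 -1.   ] F [ 0.4 -0.2 -0.4] open 0.004 DELTA cm [-10.43 -26.2    9.8 ] roll 0.005 j [ 0.71  0.31  1.4   0.    1.44 -0.86]
cap [547.86239524   8.17391834 206.21957652] 1.5814858953323871
depth 58.8758443502209 lateral -3.3191774596562453 -0.12608165979749408
```

```bash
python3 -c "
import pickle,cv2
S,T=pickle.load(open('S17.pkl','rb'));cv2.imwrite('pics/full.png',T['image'][:,:,::-1])"
```

```text
(no output)
```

View pics/full.png

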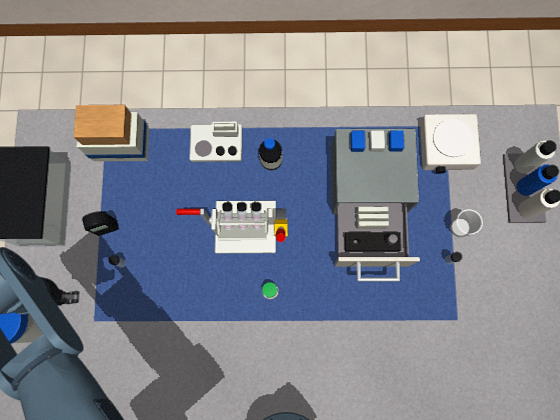

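```bash
python3 -c "
from rig import r
print(r.observe()['clock'],r.hand_in())"
```

```text
the job is handed in; nothing more can be done
23.6 None
```

The locking pin is in the guide and, by the last pictures, fully home in the sector's slot. I handed the job in at 23.6 s of the 61 s allowed; no verdict was reported.

**What I did:**
- I hooked the drawer's bar handle with the closed fingers and pulled the drawer open about 130 mm. It slid on to its stop during the next step.
- I lifted the red pin and pressed its shaft against the drawer's panel edge so that it turned in the grip to about 0.54 rad. This took two passes.
- I slid the pin down the inclined guide to about 40 mm and let go. I then pushed the red lever back slowly, to a rack angle of about 0.74 rad, until the pin had dropped.
- I backed the arm well clear of everything.

**What the last checks showed:**
- **Depth:** measuring the pin's cap from both cameras put the tip about 59 mm below the mouth, with 58 mm being fully home. The side view alone gave 57 to 58.5 mm.
- **Disagreement:** the top view alone suggested only 50 to 54 mm. I put that down to the pin leaning in its clearance, about 3 mm at the cap, which the two-camera measurement also showed.
- **Bystanders:** in the last top picture they stand where they were, and the grey spare pin is in its socket.

I did not push the lever any further to feel a hard stop. That the rack is locked therefore rests on the pictures, not on force.

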